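# Sort the small things into their trays

### The arm

A 6-joint arm with a two-finger parallel gripper is mounted at the origin on a cart in front of the work surface, level with it; the furniture and walls round the work are solid. World frame = base frame: x ahead of the robot, y to its left, z up, the work surface at z = 0. Lengths are in m, angles in rad, forces in N, time in s.
With the tool pointing down it reaches from about 0.35 to 0.85 m from the base axis. Payload 8.1 kg.
Tool frame: the origin (TCP) lies on the centre line of the jaws, within the pads' length; the fingertips stand 17 mm ahead of it and the grasp point (between the pads) lies 2 mm behind it; z points along the fingers, y is the line along which they close (so a half turn about z gives the same grasp; the last joint's range is limited). The gripper opens to 93 mm and grips with 3 to 60 N. Pads are 15 mm wide; open, the fingers measure 128 mm over their backs; the gripper's body (75 mm by 188 mm) begins 65 mm behind the grasp point.
Start: joints at [-1.371, 0.13, 1.488, -0, 1.523, -0.085], TCP at [0.169, -0.576, 0.236] pointing down, gripper open.
Joint ranges: [-2.96, 2.96], [-0.89, 2.26], [0.02, 2.5], [-1.34, 4.48], [0, 2.73], [-2.66, 2.66]. Speed limits (rad/s): [2.39, 2.39, 2.79, 3.14, 3.14, 3.14].

### API

Orientations are given as a rotation vector (axis times angle).
In Python, from plant import status, eyes, robot gives the robot as it stands. The module is installed in compiled form; this text tells all that it offers.
- The arm moves only by the tool servo_tool, never from a script. Its argument "plan" is text: rows parted by semicolons, each of 4 numbers parted by spaces: the shift along the tool's x, y, z in m, then the turn about the tool's z in degrees. A call has 1 to 12 rows; each row is the pose to reach, as a shift and turn from the pose commanded when the call began, along the tool's axes at that moment; what a row does not reach only later rows make up. A row lasts 1/12 s, in which the tool goes at most 41.7 mm and 7.16 degrees, less where a joint would pass 70% of its speed; a pose out of reach is approached as far as the arm can. A call with a gripper value outside its range is refused whole. "grip" is the closure, from -1 (fully open) to 1 (shut), set as the call begins (left out, the last holds). The fingers move at their own pace and stop on an object; "grip_force" is the grip in N (left out, the last holds). Time passes only in rows, so rows that repeat a pose let the fingers close. It gives the time, the measured TCP pose, the force, the opening and the grip force at its end, in the units of the state.
- status.read_state(): the state, without advancing time (a new reading comes with each control period).
- eyes.read_camera(name): name is "scene" or "top"; returns a dict with "image" (480x640x3 uint8, blue, green, red), "fovy" (degrees; the focal length in pixels is half the picture's height over the tangent of half this angle, whatever the lens; pixels are square), "cx", "cy" (the principal point, pixels), "k1" (the pictures are not rectified: a ray, as slopes to the right and down, at radius r is drawn at 1 + k1 r^2 times it, then the intrinsics apply), "world_from_camera" (4x4, takes a point from camera to world coordinates). Camera axes: x right, y down, z forward; pixel columns grow to the right and rows downward; lengths in m; the calibration is good to about 2 mm. A picture is of the moment at which its call begins. There is no depth.
- robot.close_job(): hands the job in; it is judged then, once.
The state is a dict: "t": time; "q": joint angles; "dq": joint speeds; "joint_torque": joint torques, N m; "tool_pos": TCP position; "orientation": TCP orientation; "force": force on the tool from outside, world axes, zero at the start; "wrist_torque": the same for the moment, N m; "opening": finger opening in m; "gripper_force": force on a finger pad.
Only numpy, scipy, OpenCV 4.12 (cv2) and the standard library are available. Lean on these libraries where they do the work, as an engineer would, in place of code of your own. Each camera call takes 0.05 s, during which the arm holds its last target. There are 200 camera calls.

### The job

Tidy the things lying about on the worktop into the three wooden trays on the white board: the two spice jars upright in the deep caddy, one in each pocket; the matchbox and the tea light flat and right way up in the low tray with two bays, one in each bay; and the teaspoon flat, bowl facing up, in the long low undivided tray. Leave the egg timer and the cup standing where they are.

Things in the scene. Friction and masses are not known exactly. Their poses are not given: they have to be found in the camera images.
- jar_a: a spice jar, clear glass with a green screw cap and a paper label: upright round, 46 mm across and 106 mm tall (the cap is the top 20 mm, 45 mm across). Origin: centre of the underside; z up. It stands on the worktop at the start. The two jars are of one kind, and either may go into either pocket.
- jar_b: a spice jar, clear glass with a green screw cap and a paper label: upright round, 46 mm across and 106 mm tall (the cap is the top 20 mm, 45 mm across). Origin: centre of the underside; z up. It stands on the worktop at the start. The two jars are of one kind, and either may go into either pocket.
- matchbox: a closed matchbox, 36 mm (its x) by 54 mm (its y) by 15 mm high, lying flat on the worktop. Origin: centre of the underside; z up. The drawer is fixed in its sleeve.
- tea_light: a tea light, a flat round candle in a metal cup, 38 mm across and 15 mm high, standing on the worktop. Origin: centre of the underside; z up.
- teaspoon: a steel teaspoon lying on the worktop, 130 mm long (its x), 27 mm wide at the bowl (its y), 11 mm high. Origin: underside, at the middle of its length; z up. It lies flat; fingers closing across it (along y) near the origin take hold of it.
- jar_caddy: the deep caddy: a wooden box fixed on the white board, 144 mm (x) by 74 mm (y) by 40 mm high, open at the top, with one cross wall in the middle; walls and floor 4 mm thick. Its two pockets, each 66 mm square inside, have their centres at x = +35 and -35 mm, y = 0. Origin: centre of the underside; z up. The board's top is 28 mm above the worktop.
- candle_tray: the low tray with two bays: a wooden tray fixed on the white board, 150 mm (x) by 86 mm (y) by 10 mm high, dark inside, with a cross wall as high in the middle; walls and floor 4 mm thick (rims 6 mm above its floor). Its two bays, each 69 mm (x) by 78 mm (y) inside, have their centres at x = +36.5 and -36.5 mm, y = 0. Either thing fits either. Origin: centre of the underside; z up.
- spoon_tray: the long low tray: a wooden tray fixed on the white board, 168 mm (x) by 70 mm (y) by 9 mm high, undivided; walls and floor 4 mm thick (rim 5 mm above its floor; 160 by 62 mm inside). Origin: centre of the underside; z up. The trays stand in a row, long axes about square to the worktop's front edge, which runs 15 degrees from +y towards -x.
- egg_timer: a round kitchen timer, cream drum with a red top, 52 mm across and 58 mm high, standing among the things; it stays where it is. Origin: centre of the underside. (Wall cupboards hang over the back of the worktop, undersides 0.51 m up, fronts 0.23 m behind its front edge: a wrist can strike them when the fingertips are over 0.15 m up; draw back towards the robot before lifting high.)
- cup: a low patterned cup with a handle, 90 mm across (118 mm with the handle) and 60 mm high, left of the things; it stays where it is. Origin: underside, in the middle of its extent with the handle.

How it is judged:
At the end, for the whole second after the job is handed in: Jars upright (0.1 rad) on the caddy's floor, one per pocket, 13 mm from its centre at most; matchbox and tea light flat, right way up, on the floor of the two-bay tray, one per bay; teaspoon flat, face up, on the long tray's floor, within 18 mm along and 20 mm across; all released, at rest (((x of jar_a in the frame of jar_caddy between 0.022 and 0.048 m and y of jar_a in the frame of jar_caddy between -0.013 and 0.013 m and z of jar_a in the frame of jar_caddy between 0.001 and 0.009 m and angle between each of jar_a, jar_b's own z axis and vertical below 0.1 rad and x of jar_b in the frame of jar_caddy between -0.048 and -0.022 m and y of jar_b in the frame of jar_caddy between -0.013 and 0.013 m and z of jar_b in the frame of jar_caddy between 0.001 and 0.009 m) or (x of jar_a in the frame of jar_caddy between -0.048 and -0.022 m and y of jar_a in the frame of jar_caddy between -0.013 and 0.013 m and z of jar_a in the frame of jar_caddy between 0.001 and 0.009 m and angle between each of jar_a, jar_b's own z axis and vertical below 0.1 rad and x of jar_b in the frame of jar_caddy between 0.022 and 0.048 m and y of jar_b in the frame of jar_caddy between -0.013 and 0.013 m and z of jar_b in the frame of jar_caddy between 0.001 and 0.009 m)) and ((x of matchbox in the frame of candle_tray between 0.0165 and 0.0565 m and y of matchbox in the frame of candle_tray between -0.025 and 0.025 m and z of matchbox in the frame of candle_tray between 0.001 and 0.008 m and angle between each of matchbox, tea_light's own z axis and vertical below 0.1 rad and x of tea_light in the frame of candle_tray between -0.0555 and -0.0175 m and y of tea_light in the frame of candle_tray between -0.023 and 0.023 m and z of tea_light in the frame of candle_tray between 0.001 and 0.008 m) or (x of matchbox in the frame of candle_tray between -0.0565 and -0.0165 m and y of matchbox in the frame of candle_tray between -0.025 and 0.025 m and z of matchbox in the frame of candle_tray between 0.001 and 0.008 m and angle between each of matchbox, tea_light's own z axis and vertical below 0.1 rad and x of tea_light in the frame of candle_tray between 0.0175 and 0.0555 m and y of tea_light in the frame of candle_tray between -0.023 and 0.023 m and z of tea_light in the frame of candle_tray between 0.001 and 0.008 m)) and x of teaspoon in the frame of spoon_tray between -0.018 and 0.018 m and y of teaspoon in the frame of spoon_tray between -0.02 and 0.02 m and z of teaspoon in the frame of spoon_tray between 0.001 and 0.008 m and angle between teaspoon's own z axis and vertical below 0.1 rad and linear speed of each of jar_a, jar_b, matchbox, tea_light, teaspoon below 0.02 m/s and not (contact force between jar_a and the fingers above 0.05 N) and not (contact force between jar_b and the fingers above 0.05 N) and not (contact force between matchbox and the fingers above 0.05 N) and not (contact force between tea_light and the fingers above 0.05 N) and not (contact force between teaspoon and the fingers above 0.05 N)); the robot touches nothing.
It fails at once if the egg timer is moved more than 15 mm or tipped (angle between egg_timer's own z axis and vertical above 0.3 rad or distance of egg_timer from where it was at the start of the episode above 0.015 m).
It fails at once if the cup is moved more than 15 mm or tipped (angle between cup's own z axis and vertical above 0.3 rad or distance of cup from where it was at the start of the episode above 0.015 m).
It also fails if it takes over 144 s, if anything falls off the work surface, if the arm or the gripper's body presses on something with over 40 N, if the wrist force passes 120 N, or if a joint passes its speed limit or range.

## Working session

There is one attempt and no reset: what is moved stays moved. The work goes in short steps, Python scripts to look and compute and a tool call to move; the robot and the scene stay as the last step left them, time stands still between calls to the robot, and variables do not carry over. Pictures are saved under pics/ and viewed, at most 14 in all, crops included, and the job is handed in when it is done.

Besides the shell and the picture viewer there is one more tool, called after ">>>" as name(argument=value, ...), one argument or row to a line, values as JSON. servo_tool: Moves the arm, as the interface text tells. Its arguments: {"type":"object","properties":{"plan":{"type":"string"},"grip":{"type":"number"},"grip_force":{"type":"number"}},"required":["plan"]}

```bash
mkdir -p pics; cat > h.py <<'E'
import numpy as np, cv2
from plant import status, eyes, robot
def cam(n):
    c=eyes.read_camera(n); h,w=c["image"].shape[:2]
    c["f"]=h/2/np.tan(np.radians(c["fovy"])/2); return c
def K(c): return np.array([[c["f"],0,c["cx"]],[0,c["f"],c["cy"]],[0,0,1]])
def D(c): return np.array([c["k1"],0,0,0,0.])
def px2w(c,uv,z):
    p=cv2.undistortPoints(np.array(uv,float).reshape(-1,1,2),K(c),D(c)).reshape(-1,2)
    T=np.array(c["world_from_camera"]); d=np.c_[p,np.ones(len(p))]@T[:3,:3].T; o=T[:3,3]
    return o+d*((z-o[2])/d[:,2])[:,None]
def w2px(c,P):
    T=np.linalg.inv(np.array(c["world_from_camera"])); r,_=cv2.Rodrigues(T[:3,:3])
    return cv2.projectPoints(np.array(P,float).reshape(-1,1,3),r,T[:3,3],K(c),D(c))[0].reshape(-1,2)
E
python3 - <<'E'
from h import *
import pickle
for n in("top","scene"):
    c=cam(n); cv2.imwrite(f"pics/{n}0.png",c["image"]); pickle.dump(c,open(n+"0.pkl","wb"))
    print(n,c["fovy"],c["cx"],c["cy"],c["k1"],np.round(c["world_from_camera"],3).tolist())
s=status.read_state(); print({k:np.round(v,3).tolist() for k,v in s.items()})
E
```

```text
top 44.09123275945837 312.11346737274357 236.73210302525257 0.052224034194134905 [[-0.013, -0.997, 0.072, 0.378], [-1.0, 0.014, 0.01, 0.065], [-0.011, -0.072, -0.997, 1.552], [0.0, 0.0, 0.0, 1.0]]
scene 50.13831499631022 317.7878237702752 237.51934132000648 -0.10796716787470655 [[-0.781, -0.394, 0.484, -0.17], [-0.624, 0.481, -0.616, 0.875], [0.01, -0.783, -0.621, 0.88], [0.0, 0.0, 0.0, 1.0]]
{'t': 0.1, 'q': [-1.371, 0.131, 1.489, -0.0, 1.523, -0.085], 'dq': [-0.002, -0.002, -0.002, 0.0, -0.001, -0.001], 'joint_torque': [0.001, -56.134, -49.31, 0.077, 0.029, -0.0], 'tool_pos': [0.169, -0.575, 0.235], 'orientation': [-3.108, -0.446, 0.0], 'force': [0.031, -0.325, -0.285], 'wrist_torque': [0.045, 0.019, -0.011], 'gripper_force': 0.0, 'opening': 0.093}
```

View pics/top0.png

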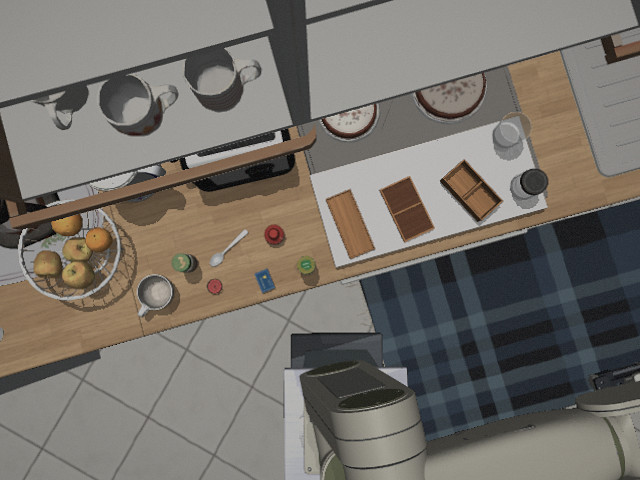

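View pics/scene0.png

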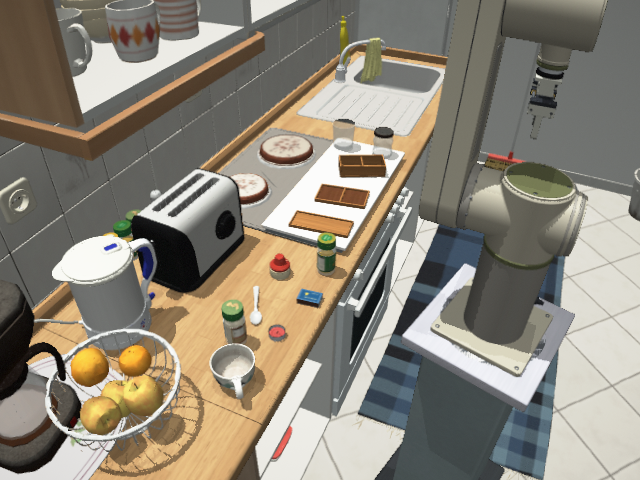

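The top view shows the jars at (183,262) and (307,266), tea light at (215,286), matchbox at (264,280), spoon from (213,262) to (247,232), timer at (275,235), cup at (155,292). The trays are at (350,223), (406,208) and (471,190). I'll zoom in on these.

```bash
python3 - <<'E'
from h import *
im=cv2.imread("pics/top0.png")
a=cv2.resize(im[215:315,130:330],None,fx=4,fy=4,interpolation=cv2.INTER_CUBIC)
b=cv2.resize(im[145:270,315:515],None,fx=4,fy=4,interpolation=cv2.INTER_CUBIC)
cv2.imwrite("pics/a.png",a);cv2.imwrite("pics/b.png",b)
E
```

```text
(no output)
```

View pics/a.png

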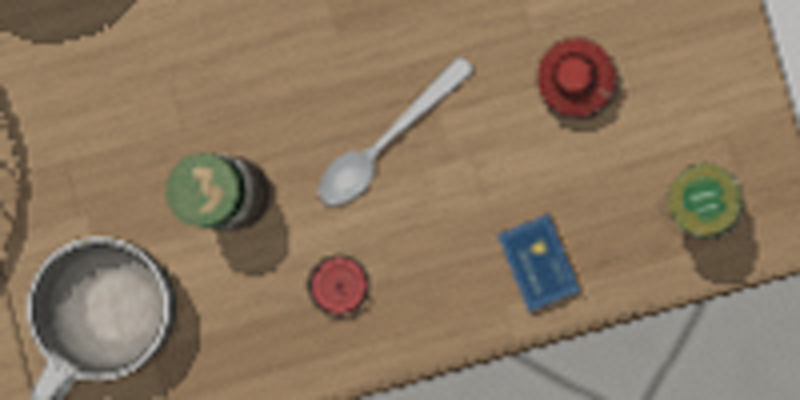

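View pics/b.png

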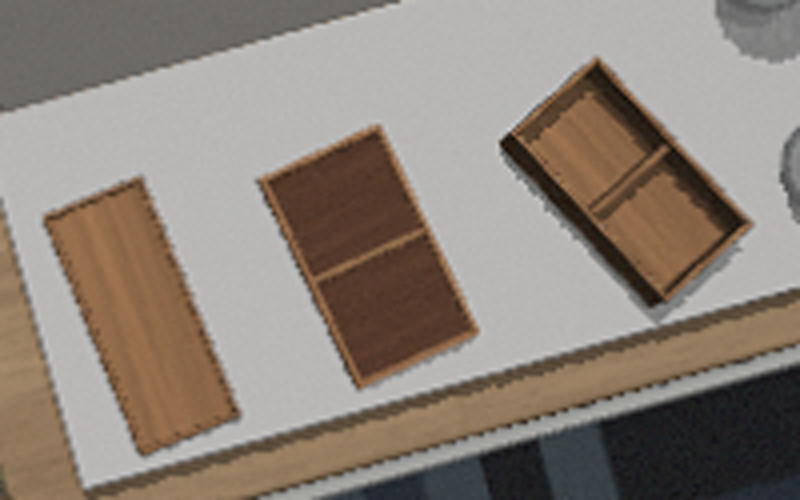

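Crop a holds the loose things: jar caps at (205,190) and (705,200), tea light at (338,286), the matchbox corners and the spoon ends. Crop b shows the rim corners of the three trays. Next I convert these to world coordinates.

```bash
cat > m.py <<'E'
from h import *
import pickle
c=pickle.load(open("top0.pkl","rb")); s=pickle.load(open("scene0.pkl","rb"))
A=lambda p:(np.array(p,float)+.5)/4-.5+[130,215]
B=lambda p:(np.array(p,float)+.5)/4-.5+[315,145]
r=lambda x:np.round(x,4).tolist()
for n,p,z in[("jarA",(205,190),.106),("jarB",(705,200),.106),("timer",(577,78),.05),("tea",(338,286),.015),("cup",(100,310),.06)]:
    w=px2w(c,A([p]),z)[0]; print(n,r(w),"scene px",np.round(w2px(s,w)))
def rect(n,pts,z,L,W):
    w=px2w(c,pts,z); m=w.mean(0); e=lambda i,j:np.linalg.norm(w[i]-w[j])
    ax=(w[3]-w[0]+w[2]-w[1])[:2]; print(n,r(m),"sides",r([e(0,1),e(1,2),e(2,3),e(3,0)]),"long axis deg",np.degrees(np.arctan2(ax[1],ax[0])),np.round(w2px(s,m)))
rect("match",A([(500,236),(549,215),(580,293),(531,313)]),.015,0,0)
rect("spoont",B([(44,215),(142,178),(239,418),(146,454)]),.037,0,0)
rect("candle",B([(260,180),(381,127),(477,331),(360,386)]),.038,0,0)
rect("caddy",B([(512,137),(598,60),(748,225),(662,300)]),.068,0,0)
w=px2w(c,A([(325,203),(471,61)]),.006); d=w[1]-w[0]
print("spoon",r(w),r(w.mean(0)),np.linalg.norm(d),np.degrees(np.arctan2(d[1],d[0])),np.round(w2px(s,w)))
E
python3 m.py
```

```text
jarA [0.4256, 0.4009, 0.106] scene px [[232. 306.]]
jarB [0.4152, 0.0961, 0.106] scene px [[326. 238.]]
timer [0.4952, 0.1778, 0.05] scene px [[280. 259.]]
tea [0.3653, 0.336, 0.015] scene px [[277. 331.]]
cup [0.353, 0.4768, 0.06] scene px [[233. 361.]]
match [0.3775, 0.2054, 0.015] sides [0.0344, 0.0543, 0.0341, 0.0537] long axis deg -158.5845250349177 [[310. 296.]]
spoont [0.5206, -0.0176, 0.037] sides [0.0675, 0.1664, 0.0637, 0.167] long axis deg -158.54339865945227 [[321. 223.]]
candle [0.557, -0.1632, 0.038] sides [0.0849, 0.1445, 0.0826, 0.1467] long axis deg -155.96903830021233 [[342. 195.]]
caddy [0.5985, -0.3222, 0.068] sides [0.0729, 0.1388, 0.0716, 0.1378] long axis deg -139.48712006578677 [[361. 161.]]
spoon [[0.4193, 0.346, 0.006], [0.5108, 0.2504, 0.006]] [0.465, 0.2982, 0.006] 0.132389063283158 -46.25012088964712 [[256. 325.]
 [256. 285.]]
```

```bash
cat > d.py <<'E'
# usage: d.py "x y z yang" ... : chained tool-frame shifts (mm, deg) from the measured pose; yang = world heading of tool y
import sys
from h import *
from scipy.spatial.transform import Rotation as Ro
s=status.read_state(); p=np.array(s["tool_pos"]); R=Ro.from_rotvec(s["orientation"]).as_matrix()
yang=lambda R:np.degrees(np.arctan2(R[1,1],R[0,1]))
print("now t",round(s["t"],2),np.round(p,4),"yang",round(yang(R),2),"tilt",round(np.degrees(np.arccos(-R[2,2])),2),"open",round(s["opening"],4),"q6",round(s["q"][5],2),"F",np.round(s["force"],1))
for a in sys.argv[1:]:
    x,y,z,h=map(float,a.split()); t=(yang(R)-h+180)%360-180
    d=R.T@(np.array([x,y,z])-p); n=max(np.linalg.norm(d)/.0417,abs(t)/7.16)
    print(a,"->",np.round(d,4),round(t,1),"rows",round(n,1)); p=np.array([x,y,z]); R=R@Ro.from_euler("z",t,degrees=True).as_matrix()
E
python3 d.py ".45 -.3 .17 -49.5" ".415 .096 .15 -49.5" ".4152 .0961 .07 -49.5"
```

```text
now t 0.1 [ 0.1685 -0.5754  0.2347] yang -73.68 tilt 0.09 open 0.0929 q6 -0.09 F [ 0.  -0.3 -0.3]
.45 -.3 .17 -49.5 -> [ 0.3475 -0.1851  0.0651] -24.2 rows 9.6
.415 .096 .15 -49.5 -> [ 0.2306 -0.3238  0.0206] 0.0 rows 9.5
.4152 .0961 .07 -49.5 -> [0.0002 0.0002 0.08  ] -0.0 rows 1.9
```

>>> servo_tool(
  plan="0.347 -0.185 0.065 -24;0.347 -0.185 0.065 -24;0.347 -0.185 0.065 -24;0.347 -0.185 0.065 -24;0.347 -0.185 0.065 -24;0.347 -0.185 0.065 -24;0.347 -0.185 0.065 -24;0.347 -0.185 0.065 -24;0.347 -0.185 0.065 -24;0.347 -0.185 0.065 -24;0.347 -0.185 0.065 -24;0.347 -0.185 0.065 -24",
  grip=-0.5,
)

```text
t: 1.1
tool_pos: [0.4499, -0.2995, 0.1698]
orientation: [-2.946, -1.087, 0.002]
force: [0.6, -1.5, -0.2]
opening: 0.07
gripper_force: 0.0
```

>>> servo_tool(
  plan="0.231 -0.324 0.02 0;0.231 -0.324 0.02 0;0.231 -0.324 0.02 0;0.231 -0.324 0.02 0;0.231 -0.324 0.02 0;0.231 -0.324 0.02 0;0.231 -0.324 0.02 0;0.231 -0.324 0.02 0;0.231 -0.324 0.02 0;0.231 -0.324 0.02 0;0.231 -0.324 0.02 0;0.231 -0.324 0.02 0",
)

```text
t: 2.1
tool_pos: [0.4161, 0.0956, 0.1508]
orientation: [2.948, 1.085, 0.0]
force: [0.1, 0.3, 0.6]
opening: 0.0696
gripper_force: 0.0
```

```bash
python3 d.py ".4152 .0961 .07 -49.5" ; python3 - <<'E'
from h import *
a=cam("top")["image"][190:310,200:360]; b=cam("scene")["image"][150:330,220:420]
cv2.imwrite("pics/c1.png",np.hstack([cv2.resize(a,(480,360)),cv2.resize(b,(320,360))[:, :320]]))
E
```

```text
now t 2.1 [0.4161 0.0956 0.1508] yang -49.58 tilt 0.04 open 0.0696 q6 0.97 F [0.1 0.3 0.6]
.4152 .0961 .07 -49.5 -> [-0.0003 -0.001   0.0808] -0.1 rows 1.9
```

View pics/c1.png

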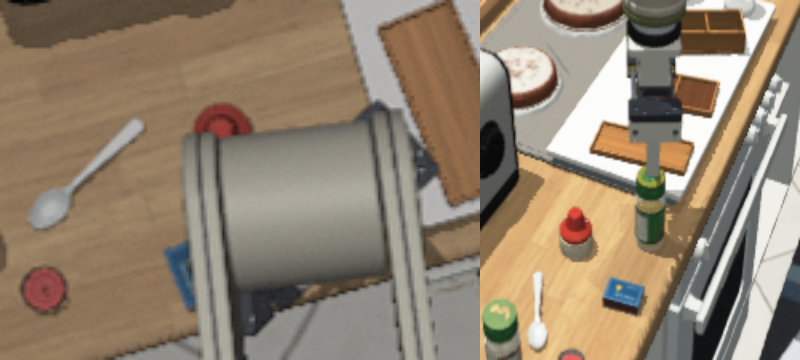

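The fingers stand over jar B with the cap between them, seen from the scene camera at (650,180). Going down, gripping and lifting.

>>> servo_tool(
  plan="0 -0.001 0.02 0;0 -0.001 0.04 0;0 -0.001 0.06 0;0 -0.001 0.08 0;0 -0.001 0.081 0;0 -0.001 0.081 0",
)

```text
t: 2.7
tool_pos: [0.4146, 0.095, 0.0688]
orientation: [-2.95, -1.079, 0.005]
force: [-0.1, -0.5, 0.3]
opening: 0.0699
gripper_force: 0.0
```

>>> servo_tool(
  plan="0 0 0 0;0 0 0 0;0 0 0 0;0 0 0 0;0 0 0 0;0 0 0 0",
  grip=0.2,
  grip_force=20,
)

```text
t: 3.2
tool_pos: [0.4163, 0.0966, 0.0707]
orientation: [2.949, 1.083, 0.003]
force: [-0.4, -0.5, 5.5]
opening: 0.0449
gripper_force: 20.0
```

>>> servo_tool(
  plan="0 0 -0.02 0;0 0 -0.04 0;0 0 -0.06 0;0 0 -0.085 0;0 0 -0.085 0",
)

```text
t: 3.62
tool_pos: [0.418, 0.0969, 0.1595]
orientation: [2.947, 1.083, 0.011]
force: [1.1, 0.5, -1.8]
opening: 0.0453
gripper_force: 20.0
```

```bash
python3 d.py ".5 -.2 .16 -49.5" ".572 -.345 .16 -49.5" ".572 -.345 .104 -49.5"
```

```text
now t 3.62 [0.418  0.0969 0.1595] yang -49.66 tilt 0.4 open 0.0453 q6 0.97 F [ 1.1  0.5 -1.8]
.5 -.2 .16 -49.5 -> [-1.297e-01  2.793e-01 -2.000e-04] -0.2 rows 7.4
.572 -.345 .16 -49.5 -> [-0.0394  0.157   0.0004] -0.0 rows 3.9
.572 -.345 .104 -49.5 -> [-0.0003 -0.0002  0.056 ] -0.0 rows 1.3
```

>>> servo_tool(
  plan="-0.169 0.436 0 0;-0.169 0.436 0 0;-0.169 0.436 0 0;-0.169 0.436 0 0;-0.169 0.436 0 0;-0.169 0.436 0 0;-0.169 0.436 0 0;-0.169 0.436 0 0;-0.169 0.436 0 0;-0.169 0.436 0 0;-0.169 0.436 0 0;-0.169 0.436 0 0",
)

```text
t: 4.62
tool_pos: [0.5684, -0.3506, 0.152]
orientation: [2.951, 1.078, -0.003]
force: [0.2, -0.7, -1.9]
opening: 0.0452
gripper_force: 20.0
```

>>> servo_tool(
  plan="0 0 0 0;0 0 0 0;0 0 0 0",
)

```text
t: 4.87
tool_pos: [0.5683, -0.3438, 0.1537]
orientation: [-2.947, -1.083, 0.001]
force: [-0.4, 0.2, -0.8]
opening: 0.0457
gripper_force: 20.0
```

```bash
python3 d.py ".572 -.345 .102 -49.5" ; python3 - <<'E'
from h import *
c=cam("top");s=cam("scene")
cv2.imwrite("pics/c2.png",np.hstack([cv2.resize(c["image"][125:245,410:550],(420,360)),cv2.resize(s["image"][80:200,300:425],(375,360))]))
# predicted location of the caddy rim corners and of P2 floor
E
```

```text
now t 4.87 [ 0.5683 -0.3438  0.1537] yang -49.64 tilt 0.11 open 0.0457 q6 0.24 F [-0.4  0.2 -0.8]
.572 -.345 .102 -49.5 -> [0.002  0.0034 0.0517] -0.1 rows 1.2
```

View pics/c2.png

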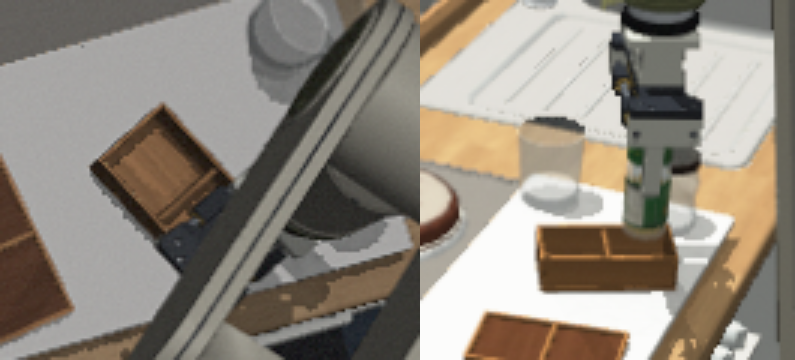

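Jar B hangs over the right-hand pocket in the scene view (jar bottom at (648,232), rim at (640,240)). Lowering.

>>> servo_tool(
  plan="0.002 0.0035 0.01 0;0.002 0.0035 0.02 0;0.002 0.0035 0.03 0;0.002 0.0035 0.04 0;0.002 0.0035 0.048 0;0.002 0.0035 0.05 0;0.002 0.0035 0.051 0;0.002 0.0035 0.051 0",
)

```text
t: 5.63
tool_pos: [0.5723, -0.3466, 0.103]
orientation: [-2.949, -1.082, 0.001]
force: [-0.0, 0.0, -0.8]
opening: 0.0454
gripper_force: 20.0
```

```bash
python3 d.py ".572 -.345 .102 -49.5"
```

```text
now t 5.63 [ 0.5723 -0.3466  0.103 ] yang -49.69 tilt 0.04 open 0.0454 q6 0.25 F [-0.   0.  -0.8]
.572 -.345 .102 -49.5 -> [ 0.0008 -0.0014  0.001 ] -0.2 rows 0.0
```

Force is still just the jar's weight, so no contact with a wall. I'll release, lift, and move on to jar A.

>>> servo_tool(
  plan="0 -0.001 0.001 0;0 -0.001 0.001 0;0 -0.001 0.001 0;0 -0.001 0.001 0;0 -0.001 0.001 0",
  grip=-0.35,
)

```text
t: 6.05
tool_pos: [0.5721, -0.3461, 0.103]
orientation: [2.949, 1.082, 0.001]
force: [-0.1, -0.1, -0.1]
opening: 0.063
gripper_force: 0.0
```

>>> servo_tool(
  plan="0 0 -0.02 0;0 0 -0.04 0;0 0 -0.06 0;0 0 -0.07 0;0 0 -0.07 0",
)

```text
t: 6.47
tool_pos: [0.5735, -0.3471, 0.1764]
orientation: [2.945, 1.081, 0.005]
force: [0.4, 0.0, 1.2]
opening: 0.0627
gripper_force: 0.0
```

```bash
python3 d.py ".42 -.05 .175 -70" ".40 .22 .165 -90" ".4256 .4009 .155 -90" ".4256 .4009 .07 -90"
```

```text
now t 6.47 [ 0.5735 -0.3471  0.1764] yang -49.68 tilt 0.34 open 0.0627 q6 0.25 F [0.4 0.  1.2]
.42 -.05 .175 -70 -> [ 7.520e-02 -3.258e-01 -3.000e-04] 20.3 rows 8.0
.40 .22 .165 -90 -> [ 0.0735 -0.2606  0.009 ] 20.0 rows 6.5
.4256 .4009 .155 -90 -> [ 0.0256 -0.1809  0.0095] -0.0 rows 4.4
.4256 .4009 .07 -90 -> [-0.0004 -0.0003  0.085 ] -0.0 rows 2.0
```

>>> servo_tool(
  plan="0.075 -0.326 0 20;0.075 -0.326 0 20;0.075 -0.326 0 20;0.075 -0.326 0 20;0.075 -0.326 0 20;0.075 -0.326 0 20;0.075 -0.326 0 20;0.075 -0.326 0 20;0.075 -0.326 0 20",
)

```text
t: 7.22
tool_pos: [0.4145, -0.0438, 0.1705]
orientation: [-3.088, -0.559, 0.005]
force: [-0.8, -0.6, -0.6]
opening: 0.0626
gripper_force: 0.0
```

>>> servo_tool(
  plan="0.073 -0.26 0.009 20;0.073 -0.26 0.009 20;0.073 -0.26 0.009 20;0.073 -0.26 0.009 20;0.073 -0.26 0.009 20;0.073 -0.26 0.009 20;0.073 -0.26 0.009 20;0.073 -0.26 0.009 20",
)

```text
t: 7.88
tool_pos: [0.3943, 0.2261, 0.1623]
orientation: [-3.139, -0.017, 0.003]
force: [0.1, 0.3, -0.3]
opening: 0.0628
gripper_force: 0.0
```

>>> servo_tool(
  plan="0.025 -0.181 0.009 0;0.025 -0.181 0.009 0;0.025 -0.181 0.009 0;0.025 -0.181 0.009 0;0.025 -0.181 0.009 0;0.025 -0.181 0.009 0;0.025 -0.181 0.009 0;0.025 -0.181 0.009 0",
)

```text
t: 8.55
tool_pos: [0.4201, 0.4003, 0.1535]
orientation: [3.14, 0.008, -0.002]
force: [0.1, -0.8, 0.7]
opening: 0.0626
gripper_force: 0.0
```

```bash
python3 d.py ".4256 .4009 .07 -90" ; python3 - <<'E'
from h import *
c=cam("top");s=cam("scene")
cv2.imwrite("pics/c3.png",np.hstack([cv2.resize(c["image"][145:245,460:540],(320,400)),cv2.resize(s["image"][260:400,170:300],(371,400))]))
E
```

```text
now t 8.55 [0.4201 0.4003 0.1535] yang -89.69 tilt 0.12 open 0.0626 q6 2.24 F [ 0.1 -0.8  0.7]
.4256 .4009 .07 -90 -> [ 0.0056 -0.0007  0.0835] 0.3 rows 2.0
```

View pics/c3.png

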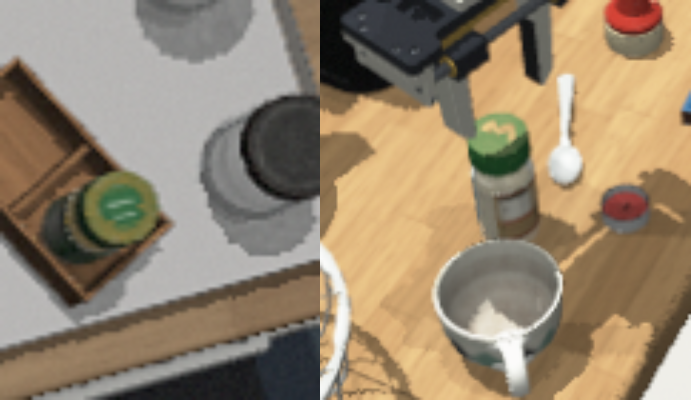

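Jar B stands upright in its pocket. The jaws straddle jar A's cap, seen at (497,140) in the scene crop.

>>> servo_tool(
  plan="0.0055 -0.001 0 0;0.0055 -0.001 0 0;0.0055 -0.001 0.02 0;0.0055 -0.001 0.04 0;0.0055 -0.001 0.06 0;0.0055 -0.001 0.08 0;0.0055 -0.001 0.083 0;0.0055 -0.001 0.083 0",
)

```text
t: 9.32
tool_pos: [0.425, 0.4013, 0.0702]
orientation: [3.14, 0.008, -0.004]
force: [-1.0, 0.0, -0.4]
opening: 0.0626
gripper_force: 0.0
```

>>> servo_tool(
  plan="0 0 0 0;0 0 0 0;0 0 0 0;0 0 0 0;0 0 0 0;0 0 0 0",
  grip=0.2,
  grip_force=20,
)

```text
t: 9.82
tool_pos: [0.4268, 0.4031, 0.0734]
orientation: [-3.14, -0.009, -0.004]
force: [-0.8, -1.2, 7.2]
opening: 0.0443
gripper_force: 20.0
```

>>> servo_tool(
  plan="0 0 -0.02 0;0 0 -0.04 0;0 0 -0.06 0;0 0 -0.085 0;0 0 -0.085 0;0 0 -0.085 0",
)

```text
t: 10.32
tool_pos: [0.4269, 0.4034, 0.1587]
orientation: [-3.139, -0.009, -0.005]
force: [-0.5, -0.2, -1.1]
opening: 0.0449
gripper_force: 20.0
```

```bash
python3 d.py ".41 .15 .16 -70" ".45 -.05 .16 -49.5" ".625 -.299 .16 -49.5" ; python3 - <<'E'
from h import *
c=cam("top"); print(px2w(c,[(489.2,196.8)],.138))
E
```

```text
now t 10.32 [0.4269 0.4034 0.1587] yang -89.68 tilt 0.24 open 0.0449 q6 2.24 F [-0.5 -0.2 -1.1]
.41 .15 .16 -70 -> [-0.0183  0.2533 -0.0021] -19.7 rows 6.1
.45 -.05 .16 -49.5 -> [-0.0308  0.2016 -0.0004] -20.5 rows 4.9
.625 -.299 .16 -49.5 -> [-2.86e-02  3.03e-01 -1.00e-04] -0.0 rows 7.3
[[ 0.57029108 -0.34388089  0.138     ]]
```

>>> servo_tool(
  plan="-0.018 0.253 -0.002 -20;-0.018 0.253 -0.002 -20;-0.018 0.253 -0.002 -20;-0.018 0.253 -0.002 -20;-0.018 0.253 -0.002 -20;-0.018 0.253 -0.002 -20;-0.018 0.253 -0.002 -20;-0.018 0.253 -0.002 -20",
)

```text
t: 11.03
tool_pos: [0.4083, 0.1471, 0.157]
orientation: [3.093, 0.548, -0.004]
force: [-0.6, -0.1, -1.6]
opening: 0.0449
gripper_force: 20.0
```

>>> servo_tool(
  plan="-0.031 0.202 0 -20;-0.031 0.202 0 -20;-0.031 0.202 0 -20;-0.031 0.202 0 -20;-0.031 0.202 0 -20;-0.031 0.202 0 -20",
)

```text
t: 11.53
tool_pos: [0.4508, -0.0534, 0.1577]
orientation: [2.949, 1.082, -0.001]
force: [0.3, 0.9, -0.0]
opening: 0.0447
gripper_force: 20.0
```

>>> servo_tool(
  plan="-0.028 0.303 0 0;-0.028 0.303 0 0;-0.028 0.303 0 0;-0.028 0.303 0 0;-0.028 0.303 0 0;-0.028 0.303 0 0;-0.028 0.303 0 0;-0.028 0.303 0 0;-0.028 0.303 0 0;-0.028 0.303 0 0;-0.028 0.303 0 0",
)

```text
t: 12.45
tool_pos: [0.6249, -0.2978, 0.1572]
orientation: [-2.946, -1.084, 0.002]
force: [0.2, 0.2, -0.9]
opening: 0.0445
gripper_force: 20.0
```

```bash
python3 d.py ".625 -.299 .16 -49.5" ".625 -.299 .103 -49.5"
```

```text
now t 12.45 [ 0.6249 -0.2978  0.1572] yang -49.6 tilt 0.14 open 0.0445 q6 0.35 F [ 0.2  0.2 -0.9]
.625 -.299 .16 -49.5 -> [-0.0007  0.001  -0.0028] -0.1 rows 0.1
.625 -.299 .103 -49.5 -> [0.     0.0001 0.057 ] 0.0 rows 1.4
```

>>> servo_tool(
  plan="-0.001 0.001 0.01 0;-0.001 0.001 0.02 0;-0.001 0.001 0.03 0;-0.001 0.001 0.04 0;-0.001 0.001 0.048 0;-0.001 0.001 0.052 0;-0.001 0.001 0.054 0;-0.001 0.001 0.054 0",
)

```text
t: 13.12
tool_pos: [0.6247, -0.3011, 0.1051]
orientation: [-2.949, -1.082, 0.0]
force: [-2.9, 0.7, 4.3]
opening: 0.045
gripper_force: 20.0
```

>>> servo_tool(
  plan="0 0 0 0;0 0 0 0;0 0 0 0;0 0 0 0;0 0 0 0",
  grip=-0.35,
)

```text
t: 13.53
tool_pos: [0.6248, -0.3014, 0.1045]
orientation: [-2.949, -1.083, 0.0]
force: [0.4, -0.1, 0.2]
opening: 0.0625
gripper_force: 0.0
```

>>> servo_tool(
  plan="0 0 -0.02 0;0 0 -0.04 0;0 0 -0.06 0;0 0 -0.07 0;0 0 -0.07 0",
)

```text
t: 13.95
tool_pos: [0.6265, -0.3023, 0.1783]
orientation: [2.945, 1.081, 0.006]
force: [0.3, -0.8, 0.5]
opening: 0.0628
gripper_force: 0.0
```

```bash
python3 d.py ".42 -.05 .17 -70" ".3775 .2054 .12 -68.5" ".3775 .2054 .019 -68.5"
```

```text
now t 13.95 [ 0.6265 -0.3023  0.1783] yang -49.68 tilt 0.32 open 0.0628 q6 0.34 F [ 0.3 -0.8  0.5]
.42 -.05 .17 -70 -> [ 0.0058 -0.326   0.0066] 20.3 rows 7.8
.3775 .2054 .12 -68.5 -> [ 0.0472 -0.2547  0.0491] -1.5 rows 6.3
.3775 .2054 .019 -68.5 -> [-0.0004 -0.0004  0.101 ] 0.0 rows 2.4
```

>>> servo_tool(
  plan="0.006 -0.326 0.006 20;0.006 -0.326 0.006 20;0.006 -0.326 0.006 20;0.006 -0.326 0.006 20;0.006 -0.326 0.006 20;0.006 -0.326 0.006 20;0.006 -0.326 0.006 20;0.006 -0.326 0.006 20;0.006 -0.326 0.006 20",
  grip=-0.2,
)

```text
t: 14.7
tool_pos: [0.4141, -0.0449, 0.1661]
orientation: [-3.089, -0.557, 0.006]
force: [-0.8, -0.9, 0.4]
opening: 0.0554
gripper_force: 0.0
```

>>> servo_tool(
  plan="0.047 -0.255 0.049 -1.5;0.047 -0.255 0.049 -1.5;0.047 -0.255 0.049 -1.5;0.047 -0.255 0.049 -1.5;0.047 -0.255 0.049 -1.5;0.047 -0.255 0.049 -1.5;0.047 -0.255 0.049 -1.5;0.047 -0.255 0.049 -1.5;0.047 -0.255 0.049 -1.5;0.047 -0.255 0.049 -1.5",
)

```text
t: 15.53
tool_pos: [0.374, 0.2057, 0.1191]
orientation: [3.084, 0.594, -0.001]
force: [-0.7, -0.3, 0.7]
opening: 0.0558
gripper_force: 0.0
```

```bash
python3 d.py ".3775 .2054 .025 -68.5" ; python3 - <<'E'
from h import *
c=cam("top");s=cam("scene")
cv2.imwrite("pics/c4.png",np.hstack([cv2.resize(c["image"][145:245,430:530],(400,400)),cv2.resize(s["image"][220:340,230:350],(400,400))]))
E
```

```text
now t 15.53 [0.374  0.2057 0.1191] yang -68.19 tilt 0.06 open 0.0558 q6 1.57 F [-0.7 -0.3  0.7]
.3775 .2054 .025 -68.5 -> [0.0032 0.0015 0.0941] 0.3 rows 2.3
```

View pics/c4.png

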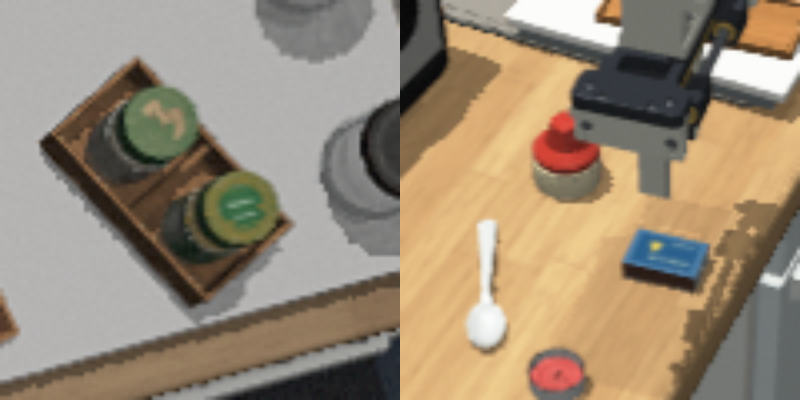

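Both jars stand in the caddy, one per pocket. The fingers hang above the matchbox at (667,260). Grasping it.

>>> servo_tool(
  plan="0.003 0.0015 0.03 0;0.003 0.0015 0.06 0;0.003 0.0015 0.08 0;0.003 0.0015 0.09 0;0.003 0.0015 0.094 0;0.003 0.0015 0.094 0",
)

```text
t: 16.13
tool_pos: [0.3774, 0.2055, 0.0254]
orientation: [3.085, 0.592, -0.002]
force: [-0.3, 0.2, 0.0]
opening: 0.0556
gripper_force: 0.0
```

>>> servo_tool(
  plan="0 0 0 0;0 0 0 0;0 0 0 0;0 0 0 0;0 0 0 0;0 0 0 0",
  grip=0.5,
  grip_force=12,
)

```text
t: 16.63
tool_pos: [0.3784, 0.2067, 0.0269]
orientation: [-3.085, -0.595, -0.004]
force: [-0.8, -0.8, 6.7]
opening: 0.0369
gripper_force: 12.0
```

>>> servo_tool(
  plan="0 0 -0.02 0;0 0 -0.04 0;0 0 -0.06 0;0 0 -0.08 0;0 0 -0.08 0",
)

```text
t: 17.05
tool_pos: [0.38, 0.2075, 0.1101]
orientation: [-3.083, -0.595, -0.011]
force: [0.8, 0.2, 0.3]
opening: 0.0372
gripper_force: 12.0
```

```bash
python3 d.py ".45 0 .11 -20" ".590 -.148 .10 24" ".590 -.148 .058 24"
```

```text
now t 17.05 [0.38   0.2075 0.1101] yang -68.17 tilt 0.4 open 0.0372 q6 1.57 F [0.8 0.2 0.3]
.45 0 .11 -20 -> [-0.0121  0.2186 -0.    ] -48.2 rows 6.7
.590 -.148 .10 24 -> [-0.0912  0.1821  0.0105] -44.0 rows 6.1
.590 -.148 .058 24 -> [ 0.     -0.0003  0.042 ] 0.0 rows 1.0
```

>>> servo_tool(
  plan="-0.012 0.219 0 -48;-0.012 0.219 0 -48;-0.012 0.219 0 -48;-0.012 0.219 0 -48;-0.012 0.219 0 -48;-0.012 0.219 0 -48;-0.012 0.219 0 -48;-0.012 0.219 0 -48",
)

```text
t: 17.72
tool_pos: [0.4481, -0.0043, 0.1051]
orientation: [2.573, 1.802, -0.001]
force: [-0.5, 1.2, -0.5]
opening: 0.0374
gripper_force: 12.0
```

>>> servo_tool(
  plan="-0.091 0.182 0.01 -44;-0.091 0.182 0.01 -44;-0.091 0.182 0.01 -44;-0.091 0.182 0.01 -44;-0.091 0.182 0.01 -44;-0.091 0.182 0.01 -44;-0.091 0.182 0.01 -44;-0.091 0.182 0.01 -44;-0.091 0.182 0.01 -44;-0.091 0.182 0.01 -44",
)

```text
t: 18.55
tool_pos: [0.5866, -0.1487, 0.0959]
orientation: [1.718, 2.63, 0.0]
force: [0.2, 0.5, 0.5]
opening: 0.037
gripper_force: 12.0
```

```bash
python3 d.py ".590 -.148 .058 24"
```

```text
now t 18.55 [ 0.5866 -0.1487  0.0959] yang 23.7 tilt 0.01 open 0.037 q6 -0.75 F [0.2 0.5 0.5]
.590 -.148 .058 24 -> [-0.0007  0.0034  0.0379] -0.3 rows 0.9
```

>>> servo_tool(
  plan="-0.001 0.0035 0.01 0;-0.001 0.0035 0.02 0;-0.001 0.0035 0.028 0;-0.001 0.0035 0.034 0;-0.001 0.0035 0.037 0;-0.001 0.0035 0.038 0;-0.001 0.0035 0.038 0",
)

```text
t: 19.13
tool_pos: [0.5901, -0.149, 0.0575]
orientation: [-1.715, -2.631, 0.001]
force: [-2.0, -0.2, 4.5]
opening: 0.0371
gripper_force: 12.0
```

>>> servo_tool(
  plan="0 0 0 0;0 0 0 0;0 0 0 0;0 0 0 0",
  grip=0,
)

```text
t: 19.47
tool_pos: [0.5905, -0.1492, 0.0573]
orientation: [-1.715, -2.632, 0.0]
force: [0.3, 0.1, -0.7]
opening: 0.0463
gripper_force: 0.0
```

>>> servo_tool(
  plan="0 0 -0.02 0;0 0 -0.04 0;0 0 -0.06 0;0 0 -0.07 0;0 0 -0.07 0",
)

```text
t: 19.88
tool_pos: [0.5925, -0.1498, 0.1308]
orientation: [1.712, 2.628, 0.002]
force: [0.7, 0.4, 0.7]
opening: 0.0462
gripper_force: 0.0
```

```bash
python3 d.py ".42 .05 .11 -20" ".3653 .336 .11 -65" ".3653 .336 .025 -65"
```

```text
now t 19.88 [ 0.5925 -0.1498  0.1308] yang 23.82 tilt 0.3 open 0.0462 q6 -0.75 F [0.7 0.4 0.7]
.42 .05 .11 -20 -> [ 0.2526 -0.0772  0.0196] 43.8 rows 6.4
.3653 .336 .11 -65 -> [ 0.25   -0.1492 -0.0008] 45.0 rows 7.0
.3653 .336 .025 -65 -> [-0.0003 -0.0003  0.085 ] -0.0 rows 2.0
```

>>> servo_tool(
  plan="0.253 -0.077 0.02 44;0.253 -0.077 0.02 44;0.253 -0.077 0.02 44;0.253 -0.077 0.02 44;0.253 -0.077 0.02 44;0.253 -0.077 0.02 44;0.253 -0.077 0.02 44;0.253 -0.077 0.02 44",
  grip=-0.2,
)

```text
t: 20.55
tool_pos: [0.4146, 0.0535, 0.1054]
orientation: [-2.573, -1.798, 0.004]
force: [-0.4, -0.5, 0.6]
opening: 0.0558
gripper_force: 0.0
```

>>> servo_tool(
  plan="0.25 -0.149 0 45;0.25 -0.149 0 45;0.25 -0.149 0 45;0.25 -0.149 0 45;0.25 -0.149 0 45;0.25 -0.149 0 45;0.25 -0.149 0 45;0.25 -0.149 0 45;0.25 -0.149 0 45;0.25 -0.149 0 45;0.25 -0.149 0 45",
)

```text
t: 21.47
tool_pos: [0.3645, 0.3367, 0.1066]
orientation: [3.066, 0.679, -0.002]
force: [0.8, -1.0, -0.9]
opening: 0.0557
gripper_force: 0.0
```

```bash
python3 d.py ".3653 .336 .025 -65" ; python3 - <<'E'
from h import *
c=cam("top");s=cam("scene")
cv2.imwrite("pics/c5.png",np.hstack([cv2.resize(c["image"][155:255,360:460],(400,400)),cv2.resize(s["image"][260:380,220:340],(400,400))]))
E
```

```text
now t 21.47 [0.3645 0.3367 0.1066] yang -65.03 tilt 0.1 open 0.0557 q6 1.78 F [ 0.8 -1.  -0.9]
.3653 .336 .025 -65 -> [0.0005 0.0008 0.0816] -0.0 rows 2.0
```

View pics/c5.png

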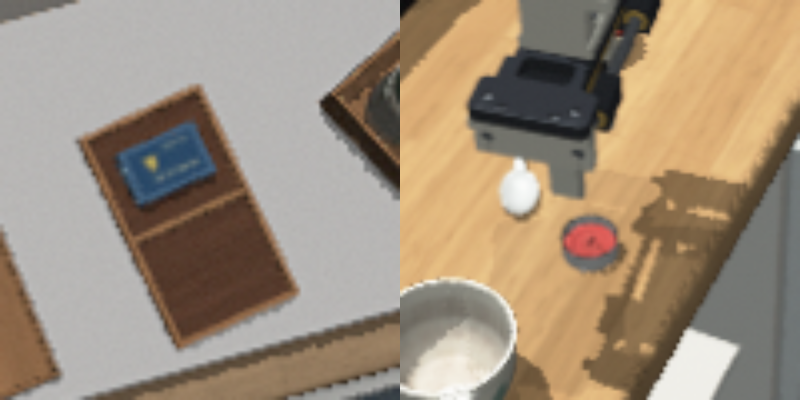

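The matchbox lies flat in the far bay, at (165,165). The jaws hang over the tea light at (592,243). Grasping it.

>>> servo_tool(
  plan="0.0005 0.001 0.03 0;0.0005 0.001 0.055 0;0.0005 0.001 0.072 0;0.0005 0.001 0.08 0;0.0005 0.001 0.082 0;0.0005 0.001 0.082 0",
)

```text
t: 22.07
tool_pos: [0.3657, 0.3356, 0.0256]
orientation: [3.068, 0.673, -0.001]
force: [0.1, -0.2, 0.9]
opening: 0.0555
gripper_force: 0.0
```

>>> servo_tool(
  plan="0 0 0 0;0 0 0 0;0 0 0 0;0 0 0 0;0 0 0 0;0 0 0 0",
  grip=0.5,
  grip_force=12,
)

```text
t: 22.57
tool_pos: [0.3661, 0.3372, 0.0268]
orientation: [-3.067, -0.675, -0.003]
force: [-0.9, -1.0, 6.4]
opening: 0.0367
gripper_force: 12.0
```

>>> servo_tool(
  plan="0 0 -0.02 0;0 0 -0.04 0;0 0 -0.06 0;0 0 -0.08 0;0 0 -0.08 0",
)

```text
t: 22.98
tool_pos: [0.3675, 0.3383, 0.1102]
orientation: [-3.065, -0.675, -0.01]
force: [0.2, -0.0, 0.1]
opening: 0.0367
gripper_force: 12.0
```

```bash
python3 d.py ".42 .05 .11 -65" ".524 -.178 .10 -66" ".524 -.178 .057 -66"
```

```text
now t 22.98 [0.3675 0.3383 0.1102] yang -65.17 tilt 0.39 open 0.0367 q6 1.78 F [ 0.2 -0.   0.1]
.42 .05 .11 -65 -> [-0.0735  0.2837 -0.0007] -0.2 rows 7.0
.524 -.178 .10 -66 -> [-0.0022  0.2506  0.0096] 1.0 rows 6.0
.524 -.178 .057 -66 -> [-0.0003  0.0001  0.043 ] 0.0 rows 1.0
```

>>> servo_tool(
  plan="-0.073 0.284 0 0;-0.073 0.284 0 0;-0.073 0.284 0 0;-0.073 0.284 0 0;-0.073 0.284 0 0;-0.073 0.284 0 0;-0.073 0.284 0 0;-0.073 0.284 0 0;-0.073 0.284 0 0",
)

```text
t: 23.73
tool_pos: [0.4183, 0.046, 0.1051]
orientation: [-3.07, -0.667, 0.001]
force: [-0.6, 0.1, -0.3]
opening: 0.0367
gripper_force: 12.0
```

>>> servo_tool(
  plan="-0.002 0.251 0.01 1;-0.002 0.251 0.01 1;-0.002 0.251 0.01 1;-0.002 0.251 0.01 1;-0.002 0.251 0.01 1;-0.002 0.251 0.01 1;-0.002 0.251 0.01 1;-0.002 0.251 0.01 1;-0.002 0.251 0.01 1;-0.002 0.251 0.01 1",
)

```text
t: 24.57
tool_pos: [0.5215, -0.1782, 0.0952]
orientation: [-3.072, -0.651, 0.001]
force: [0.3, 0.1, -1.3]
opening: 0.0367
gripper_force: 12.0
```

```bash
python3 d.py ".524 -.178 .058 -66"
```

```text
now t 24.57 [ 0.5215 -0.1782  0.0952] yang -66.06 tilt 0.08 open 0.0367 q6 0.73 F [ 0.3  0.1 -1.3]
.524 -.178 .058 -66 -> [0.0024 0.0008 0.0372] -0.1 rows 0.9
```

>>> servo_tool(
  plan="0.0025 0.001 0.01 0;0.0025 0.001 0.02 0;0.0025 0.001 0.028 0;0.0025 0.001 0.034 0;0.0025 0.001 0.037 0;0.0025 0.001 0.0375 0;0.0025 0.001 0.0375 0",
)

```text
t: 25.15
tool_pos: [0.5242, -0.1802, 0.0577]
orientation: [-3.073, -0.648, 0.001]
force: [-0.8, 0.1, 0.1]
opening: 0.0368
gripper_force: 12.0
```

>>> servo_tool(
  plan="0 0 0 0;0 0 0 0;0 0 0 0;0 0 0 0",
  grip=0,
)

```text
t: 25.48
tool_pos: [0.5245, -0.1805, 0.0581]
orientation: [3.074, 0.648, 0.0]
force: [-0.2, 0.3, 0.2]
opening: 0.0461
gripper_force: 0.0
```

>>> servo_tool(
  plan="0 0 -0.02 0;0 0 -0.04 0;0 0 -0.06 0;0 0 -0.06 0;0 0 -0.06 0",
)

```text
t: 25.9
tool_pos: [0.5256, -0.181, 0.1195]
orientation: [3.072, 0.648, 0.004]
force: [-0.4, -0.4, -0.5]
opening: 0.0466
gripper_force: 0.0
```

```bash
python3 d.py ".42 .07 .11 -100" ".465 .2982 .11 -136.25" ".465 .2982 .019 -136.25"
```

```text
now t 25.9 [ 0.5256 -0.181   0.1195] yang -66.19 tilt 0.19 open 0.0466 q6 0.73 F [-0.4 -0.4 -0.5]
.42 .07 .11 -100 -> [ 0.0047 -0.2723  0.0089] 33.8 rows 6.5
.465 .2982 .11 -136.25 -> [ 4.700e-03 -2.325e-01 -2.000e-04] 36.3 rows 5.6
.465 .2982 .019 -136.25 -> [-0.0003  0.0001  0.091 ] 0.0 rows 2.2
```

```bash
python3 d.py ".42 .07 .11 -11" ".465 .2982 .11 43.75" ".465 .2982 .02 43.75"
```

```text
now t 25.9 [ 0.5256 -0.181   0.1195] yang -66.19 tilt 0.19 open 0.0466 q6 0.73 F [-0.4 -0.4 -0.5]
.42 .07 .11 -11 -> [ 0.0047 -0.2723  0.0089] -55.2 rows 7.7
.465 .2982 .11 43.75 -> [ 2.326e-01  6.000e-04 -2.000e-04] -54.7 rows 7.6
.465 .2982 .02 43.75 -> [ 0.0003 -0.0001  0.09  ] 0.0 rows 2.2
```

>>> servo_tool(
  plan="0.005 -0.272 0.009 -55;0.005 -0.272 0.009 -55;0.005 -0.272 0.009 -55;0.005 -0.272 0.009 -55;0.005 -0.272 0.009 -55;0.005 -0.272 0.009 -55;0.005 -0.272 0.009 -55;0.005 -0.272 0.009 -55;0.005 -0.272 0.009 -55",
)

```text
t: 26.65
tool_pos: [0.4177, 0.0716, 0.1076]
orientation: [-2.419, -2.002, 0.003]
force: [-0.5, -0.0, -0.2]
opening: 0.0464
gripper_force: 0.0
```

>>> servo_tool(
  plan="0.233 0.001 0 -55;0.233 0.001 0 -55;0.233 0.001 0 -55;0.233 0.001 0 -55;0.233 0.001 0 -55;0.233 0.001 0 -55;0.233 0.001 0 -55;0.233 0.001 0 -55;0.233 0.001 0 -55;0.233 0.001 0 -55;0.233 0.001 0 -55",
)

```text
t: 27.57
tool_pos: [0.4655, 0.298, 0.1085]
orientation: [-1.24, -2.886, 0.001]
force: [-0.0, 0.2, -0.3]
opening: 0.0464
gripper_force: 0.0
```

```bash
python3 d.py ".465 .2982 .02 43.75" ; python3 - <<'E'
from h import *
c=cam("top");s=cam("scene")
cv2.imwrite("pics/c6.png",np.hstack([cv2.resize(c["image"][155:255,360:460],(400,400)),cv2.resize(s["image"][250:350,205:305],(400,400))]))
E
```

```text
now t 27.57 [0.4655 0.298  0.1085] yang 43.5 tilt 0.05 open 0.0464 q6 -0.28 F [-0.   0.2 -0.3]
.465 .2982 .02 43.75 -> [ 0.0005 -0.0001  0.0885] -0.3 rows 2.1
```

View pics/c6.png

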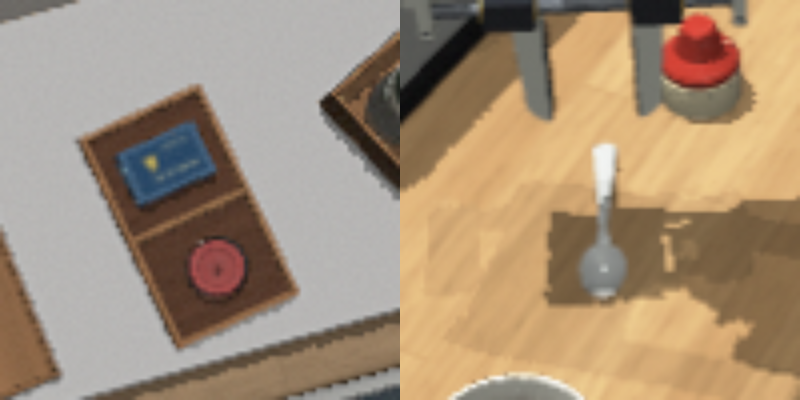

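The matchbox and tea light lie flat, one per bay. The jaws line up astride the spoon, whose neck is at (603,205) in the right-hand crop. Grasping it.

>>> servo_tool(
  plan="0.0005 0 0.03 0;0.0005 0 0.055 0;0.0005 0 0.075 0;0.0005 0 0.085 0;0.0005 0 0.0885 0;0.0005 0 0.0885 0",
)

```text
t: 28.17
tool_pos: [0.4647, 0.2987, 0.0201]
orientation: [-1.233, -2.888, 0.002]
force: [0.4, -0.2, 0.6]
opening: 0.0466
gripper_force: 0.0
```

>>> servo_tool(
  plan="0 0 0 0;0 0 0 0;0 0 0 0;0 0 0 0;0 0 0 0;0 0 0 0;0 0 0 0;0 0 0 0",
  grip=1,
  grip_force=30,
)

```text
t: 28.83
tool_pos: [0.4657, 0.2995, 0.0216]
orientation: [1.232, 2.889, 0.002]
force: [-0.0, 1.0, 5.9]
opening: 0.0191
gripper_force: 29.9
```

>>> servo_tool(
  plan="0 0 -0.02 0;0 0 -0.04 0;0 0 -0.06 0;0 0 -0.08 0;0 0 -0.08 0;0 0 -0.08 0",
)

```text
t: 29.33
tool_pos: [0.466, 0.2996, 0.1019]
orientation: [1.231, 2.888, 0.003]
force: [-0.2, -0.5, -0.2]
opening: 0.0007
gripper_force: 0.0
```

```bash
python3 d.py ".42 .12 .11 80" ".5206 -.0176 .10 111.5" ".5206 -.0176 .054 111.5"; python3 - <<'E'
from h import *
c=cam("top");s=cam("scene")
cv2.imwrite("pics/c7.png",np.hstack([cv2.resize(c["image"][200:280,200:280],(400,400)),cv2.resize(s["image"][230:330,205:305],(400,400))]))
E
```

```text
now t 29.33 [0.466  0.2996 0.1019] yang 43.82 tilt 0.17 open 0.0007 q6 -0.29 F [-0.2 -0.5 -0.2]
.42 .12 .11 80 -> [-0.0978 -0.1575 -0.0085] -36.2 rows 5.1
.5206 -.0176 .10 111.5 -> [-0.1229 -0.1181  0.0101] -31.5 rows 4.4
.5206 -.0176 .054 111.5 -> [ 0.0001 -0.      0.046 ] -0.0 rows 1.1
```

View pics/c7.png

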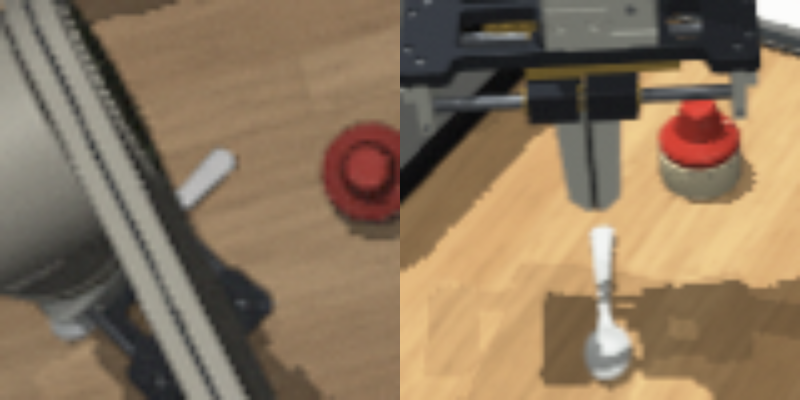

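The spoon stayed on the table: the jaws shut empty, with its handle at (601,230) and bowl at (608,355) close to where they were. The jaws may still have been closing when I lifted. I'll draw back and measure again.

>>> servo_tool(
  plan="-0.12 -0.18 -0.01 0;-0.12 -0.18 -0.01 0;-0.12 -0.18 -0.01 0;-0.12 -0.18 -0.01 0;-0.12 -0.18 -0.01 0;-0.12 -0.18 -0.01 0;-0.12 -0.18 -0.01 0",
  grip=0.3,
)

```text
t: 30.02
tool_pos: [0.417, 0.0856, 0.1093]
orientation: [-1.237, -2.886, 0.002]
force: [0.0, 1.3, 0.5]
opening: 0.0322
gripper_force: 0.0
```

```bash
python3 d.py; python3 - <<'E'
from h import *
c=cam("top");s=cam("scene")
import pickle; pickle.dump(c,open("top1.pkl","wb"))
o=cv2.imread("pics/top0.png")
f=lambda i:cv2.resize(i[220:275,200:255],(400,400),interpolation=cv2.INTER_CUBIC)
cv2.imwrite("pics/c8.png",np.hstack([f(o),f(c["image"])]))
E
```

```text
now t 30.02 [0.417  0.0856 0.1093] yang 43.59 tilt 0.12 open 0.0322 q6 -0.68 F [0.  1.3 0.5]
```

View pics/c8.png

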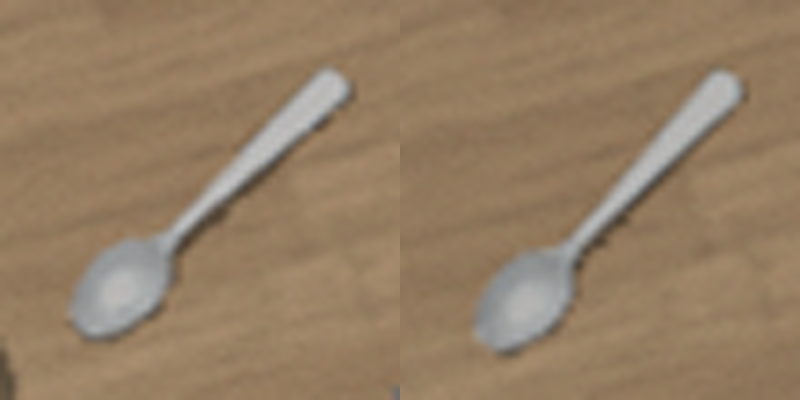

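The spoon still lies flat and face up, only slightly turned. In the right panel its ends are at about (485,348) and (735,76).

```bash
python3 - <<'E'
from h import *
import pickle
c=pickle.load(open("top1.pkl","rb"))
for P in ([(78,332),(346,76)],[(83,348),(337,75)]):
    w=px2w(c,np.array(P)/400*55+[199.5,219.5],.006); d=w[1]-w[0]
    print(np.round(w.mean(0),4),np.linalg.norm(d),np.degrees(np.arctan2(d[1],d[0])))
E
python3 d.py ".464 .298 .10 40.5" ".464 .298 .0185 40.5"
```

```text
[0.4652 0.2995 0.006 ] 0.13249798159757767 -46.769896168346484
[0.4626 0.3002 0.006 ] 0.1332912104313797 -43.35686465219443
now t 30.12 [0.4179 0.0881 0.1098] yang 43.73 tilt 0.07 open 0.0325 q6 -0.68 F [ 0.6  0.3 -0.7]
.464 .298 .10 40.5 -> [0.1198 0.1784 0.0098] 3.2 rows 5.2
.464 .298 .0185 40.5 -> [-0.0001  0.      0.0815] 0.0 rows 2.0
```

```bash
python3 d.py ".463 .300 .10 46.5"
```

```text
now t 30.12 [0.4179 0.0881 0.1098] yang 43.73 tilt 0.07 open 0.0325 q6 -0.68 F [ 0.6  0.3 -0.7]
.463 .300 .10 46.5 -> [0.122  0.1791 0.0098] -2.8 rows 5.2
```

>>> servo_tool(
  plan="0.122 0.179 0.01 -3;0.122 0.179 0.01 -3;0.122 0.179 0.01 -3;0.122 0.179 0.01 -3;0.122 0.179 0.01 -3;0.122 0.179 0.01 -3;0.122 0.179 0.01 -3;0.122 0.179 0.01 -3;0.122 0.179 0.01 -3",
)

```text
t: 30.87
tool_pos: [0.4622, 0.2996, 0.0999]
orientation: [-1.154, -2.921, 0.002]
force: [1.1, 0.3, -0.2]
opening: 0.0327
gripper_force: 0.0
```

```bash
python3 d.py ".463 .300 .0185 46.5"
```

```text
now t 30.87 [0.4622 0.2996 0.0999] yang 46.87 tilt 0.1 open 0.0327 q6 -0.34 F [ 1.1  0.3 -0.2]
.463 .300 .0185 46.5 -> [-0.0003  0.001   0.0814] 0.4 rows 2.0
```

>>> servo_tool(
  plan="0 0.001 0.03 0;0 0.001 0.055 0;0 0.001 0.07 0;0 0.001 0.078 0;0 0.001 0.081 0;0 0.001 0.081 0",
)

```text
t: 31.37
tool_pos: [0.4635, 0.2998, 0.0196]
orientation: [-1.157, -2.92, 0.001]
force: [0.5, 0.5, 0.2]
opening: 0.0323
gripper_force: 0.0
```

>>> servo_tool(
  plan="0 0 0 0;0 0 0 0;0 0 0 0;0 0 0 0;0 0 0 0;0 0 0 0;0 0 0 0;0 0 0 0;0 0 0 0;0 0 0 0",
  grip=1,
  grip_force=20,
)

```text
t: 32.2
tool_pos: [0.4647, 0.301, 0.0211]
orientation: [1.155, 2.92, 0.002]
force: [0.1, -2.6, 6.0]
opening: 0.0203
gripper_force: 20.0
```

>>> servo_tool(
  plan="0 0 0 0;0 0 0 0;0 0 0 0;0 0 0 0;0 0 0 0;0 0 0 0",
)

```text
t: 32.7
tool_pos: [0.4647, 0.301, 0.0211]
orientation: [1.155, 2.92, 0.002]
force: [-0.5, -2.3, 6.8]
opening: 0.02
gripper_force: 20.0
```

>>> servo_tool(
  plan="0 0 -0.002 0;0 0 -0.004 0;0 0 -0.006 0;0 0 -0.008 0;0 0 -0.008 0;0 0 -0.008 0",
)

```text
t: 33.2
tool_pos: [0.4637, 0.3007, 0.0278]
orientation: [1.156, 2.921, 0.0]
force: [0.4, 0.6, -0.2]
opening: 0.0199
gripper_force: 19.9
```

```bash
python3 - <<'E'
from h import *
s=cam("scene")
cv2.imwrite("pics/c9.png",cv2.resize(s["image"][230:340,190:320],(780,600),interpolation=cv2.INTER_CUBIC))
E
```

```text
(no output)
```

View pics/c9.png

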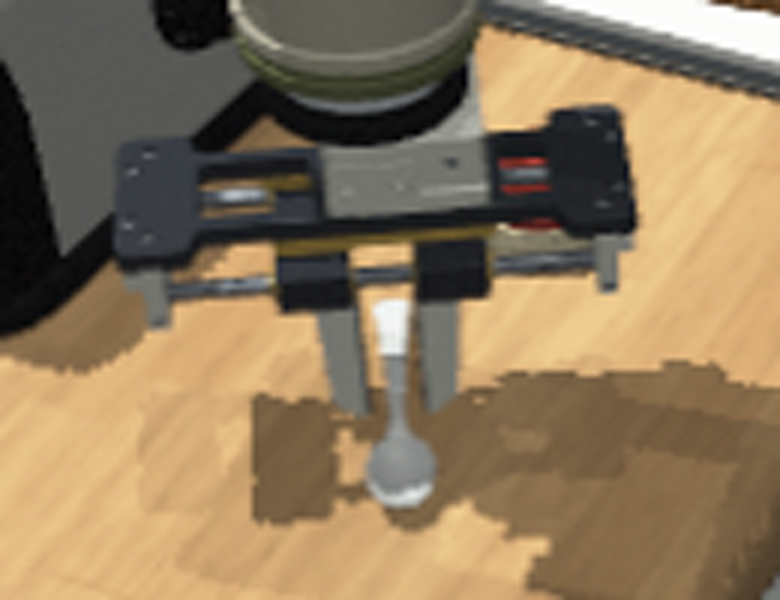

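The jaws are shut on the spoon at its middle, with its solid form about 20 mm wide there, and it has come up level with them. I'll lift gently.

>>> servo_tool(
  plan="0 0 -0.003 0;0 0 -0.008 0;0 0 -0.014 0;0 0 -0.02 0;0 0 -0.026 0;0 0 -0.032 0;0 0 -0.038 0;0 0 -0.043 0;0 0 -0.046 0;0 0 -0.048 0;0 0 -0.048 0",
)

```text
t: 34.17
tool_pos: [0.4639, 0.3008, 0.0762]
orientation: [1.156, 2.921, 0.001]
force: [0.4, -0.4, -0.2]
opening: 0.0197
gripper_force: 19.9
```

```bash
python3 d.py ".43 .10 .085 46.5"  ".43 .10 .085 113.5" ".5206 -.0176 .085 111.5" ".5206 -.0176 .0525 111.5"; python3 - <<'E'
from h import *
s=cam("scene")["image"]; o=cv2.imread("pics/c9.png")
# is there still bright steel where the spoon lay?
c=s[230:340,190:320]; m=(c.min(2)>150)&(c.max(2)-c.min(2)<25)
n,l,st,ce=cv2.connectedComponentsWithStats(m.astype(np.uint8))
print([(st[i].tolist(),np.round(ce[i],0).tolist()) for i in range(1,n) if st[i][4]>8])
E
```

```text
now t 34.17 [0.4639 0.3008 0.0762] yang 46.81 tilt 0.04 open 0.0197 q6 -0.33 F [ 0.4 -0.4 -0.2]
.43 .10 .085 46.5 -> [-0.1127 -0.1696 -0.0089] 0.3 rows 4.9
.43 .10 .085 113.5 -> [0. 0. 0.] -67.0 rows 9.4
.5206 -.0176 .085 111.5 -> [-0.0362 -0.144   0.    ] 2.0 rows 3.6
.5206 -.0176 .0525 111.5 -> [ 0.     -0.      0.0325] 0.0 rows 0.8
[([89, 0, 41, 12, 224], [115.0, 4.0]), ([75, 2, 4, 5, 14], [77.0, 4.0]), ([61, 40, 5, 10, 44], [63.0, 44.0]), ([61, 74, 10, 4, 26], [65.0, 75.0])]
```

>>> servo_tool(
  plan="0 0 -0.005 0;0 0 -0.012 0;0 0 -0.02 0;0 0 -0.028 0;0 0 -0.034 0;0 0 -0.037 0;0 0 -0.037 0",
)

```text
t: 34.8
tool_pos: [0.4644, 0.301, 0.1141]
orientation: [1.155, 2.92, 0.003]
force: [1.5, 0.1, -0.6]
opening: 0.0203
gripper_force: 19.9
```

>>> servo_tool(
  plan="-0.005 -0.008 0 -2;-0.015 -0.022 0 -6;-0.025 -0.038 0 -10;-0.036 -0.054 0 -14;-0.048 -0.072 0 -18;-0.06 -0.09 0 -22;-0.072 -0.108 0 -26;-0.084 -0.126 0 -30;-0.095 -0.143 0 -33;-0.104 -0.157 0 -35;-0.11 -0.166 0 -36;-0.113 -0.17 0 -36",
)

```text
t: 35.8
tool_pos: [0.4292, 0.0981, 0.1123]
orientation: [-0.197, -3.135, 0.001]
force: [-0.3, -0.0, 0.1]
opening: 0.0198
gripper_force: 19.9
```

```bash
python3 d.py ".5206 -.0176 .11 111.5" ".5206 -.0176 .0525 111.5"
```

```text
now t 35.8 [0.4292 0.0981 0.1123] yang 82.79 tilt 0.03 open 0.0198 q6 -1.34 F [-0.3 -0.   0.1]
.5206 -.0176 .11 111.5 -> [-0.1052 -0.1033  0.0023] -28.7 rows 4.0
.5206 -.0176 .0525 111.5 -> [-0.      0.      0.0575] -0.0 rows 1.4
```

>>> servo_tool(
  plan="-0.004 -0.004 0 -1;-0.012 -0.012 0 -4;-0.023 -0.022 0 -7;-0.035 -0.034 0 -11;-0.048 -0.047 0 -15;-0.061 -0.06 0 -18;-0.074 -0.073 0 -21;-0.086 -0.084 0 -24;-0.096 -0.094 0 -27;-0.102 -0.1 0 -28;-0.105 -0.103 0 -28.5;-0.105 -0.103 0 -28.5",
)

```text
t: 36.8
tool_pos: [0.5213, -0.0162, 0.1124]
orientation: [0.579, -3.088, -0.0]
force: [0.4, -0.5, -0.7]
opening: 0.0199
gripper_force: 19.9
```

```bash
python3 d.py ".5206 -.0176 .0525 111.5"; python3 - <<'E'
from h import *
c=cam("top"); s=cam("scene")
cv2.imwrite("pics/c10.png",np.hstack([cv2.resize(c["image"][170:280,310:400],(327,400)),cv2.resize(s["image"][170:270,260:380],(473,400))]))
E
```

```text
now t 36.8 [ 0.5213 -0.0162  0.1124] yang 111.25 tilt 0.02 open 0.0199 q6 -2.07 F [ 0.4 -0.5 -0.7]
.5206 -.0176 .0525 111.5 -> [ 0.0012 -0.001   0.0599] -0.2 rows 1.4
```

>>> servo_tool(
  plan="0.001 -0.001 0.005 0;0.001 -0.001 0.013 0;0.001 -0.001 0.022 0;0.001 -0.001 0.031 0;0.001 -0.001 0.04 0;0.001 -0.001 0.047 0;0.001 -0.001 0.052 0;0.001 -0.001 0.055 0;0.001 -0.001 0.057 0;0.001 -0.001 0.058 0;0.001 -0.001 0.058 0",
)

```text
t: 37.82
tool_pos: [0.5206, -0.0173, 0.0547]
orientation: [-0.581, 3.087, -0.0]
force: [0.2, -0.1, -0.4]
opening: 0.0199
gripper_force: 19.9
```

```bash
python3 d.py ".5206 -.0176 .0525 111.5"
```

```text
now t 37.82 [ 0.5206 -0.0173  0.0547] yang 111.32 tilt 0.01 open 0.0199 q6 -2.07 F [ 0.2 -0.1 -0.4]
.5206 -.0176 .0525 111.5 -> [ 0.0001 -0.0003  0.0022] -0.2 rows 0.1
```

>>> servo_tool(
  plan="0 0 0.001 0;0 0 0.002 0;0 0 0.002 0;0 0 0.002 0",
)

```text
t: 38.15
tool_pos: [0.5209, -0.0173, 0.0532]
orientation: [-0.581, 3.086, -0.0]
force: [-0.5, -0.0, 2.8]
opening: 0.0199
gripper_force: 19.9
```

>>> servo_tool(
  plan="0 0 0 0;0 0 0 0;0 0 0 0;0 0 0 0",
  grip=0.3,
)

```text
t: 38.48
tool_pos: [0.5202, -0.0172, 0.0524]
orientation: [0.581, -3.087, -0.0]
force: [-0.0, -1.2, 0.3]
opening: 0.0322
gripper_force: 0.0
```

>>> servo_tool(
  plan="0 0 -0.02 0;0 0 -0.04 0;0 0 -0.06 0;0 0 -0.08 0;0 0 -0.08 0",
)

```text
t: 38.9
tool_pos: [0.523, -0.0176, 0.1372]
orientation: [-0.58, 3.081, -0.003]
force: [2.1, 0.4, 1.0]
opening: 0.0326
gripper_force: 0.0
```

```bash
python3 d.py ".36 -.02 .15 111.5" ".36 -.02 .25 60"
```

```text
now t 38.9 [ 0.523  -0.0176  0.1372] yang 111.32 tilt 0.38 open 0.0326 q6 -2.07 F [2.1 0.4 1. ]
.36 -.02 .15 111.5 -> [ 0.1527  0.057  -0.0139] -0.2 rows 3.9
.36 -.02 .25 60 -> [-0.0006 -0.0003 -0.1   ] 51.5 rows 7.2
```

>>> servo_tool(
  plan="0.18 -0.12 -0.01 0;0.18 -0.12 -0.01 0;0.18 -0.12 -0.01 0;0.18 -0.12 -0.01 0;0.18 -0.12 -0.01 0;0.18 -0.12 -0.01 0;0.18 -0.12 -0.01 0;0.18 -0.12 -0.01 0;0.18 -0.12 -0.01 0",
)

```text
t: 39.65
tool_pos: [0.3968, -0.1936, 0.1422]
orientation: [0.582, -3.087, -0.001]
force: [0.3, -0.1, -0.7]
opening: 0.0325
gripper_force: 0.0
```

```bash
python3 d.py; python3 - <<'E'
from h import *
import pickle
c=cam("top"); s=cam("scene"); pickle.dump((c,s),open("fin.pkl","wb"))
a=cv2.resize(c["image"][160:270,320:520],(500,275),interpolation=cv2.INTER_CUBIC)
b=cv2.resize(s["image"][120:270,240:420],(330,275),interpolation=cv2.INTER_CUBIC)[:, :300]
d=cv2.resize(s["image"][200:420,180:360],(245,300),interpolation=cv2.INTER_CUBIC)
e=cv2.resize(c["image"][205:260,325:380],(300,300),interpolation=cv2.INTER_CUBIC)
f=cv2.resize(c["image"][210:325,130:300],(255,300))
cv2.imwrite("pics/f.png",np.vstack([np.hstack([a,b]),np.hstack([d,e,f])]))
E
```

```text
now t 39.65 [ 0.3968 -0.1936  0.1422] yang 111.34 tilt 0.05 open 0.0325 q6 -2.51 F [ 0.3 -0.1 -0.7]
```

View pics/f.png

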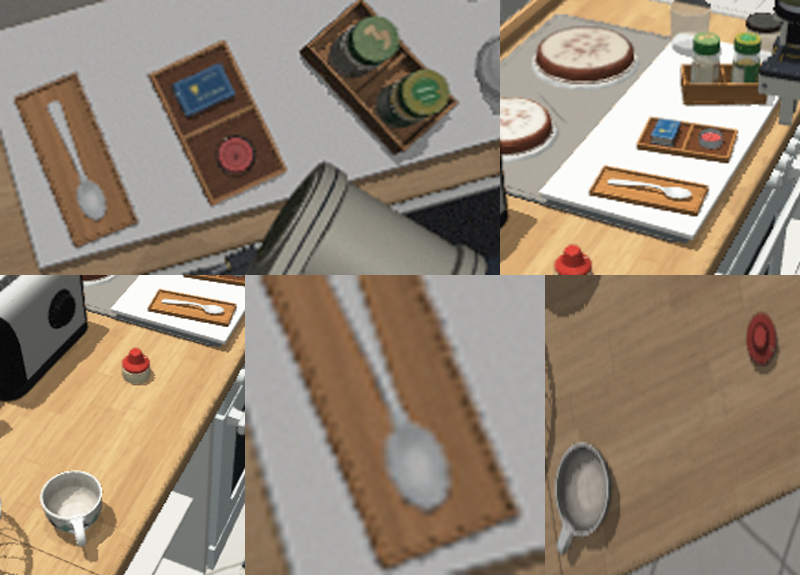

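Everything is in place: the spoon lies face up from (53,102) to (92,220), the matchbox and tea light are in their bays, the jars are in their pockets, and the timer and cup are untouched. One numeric check against the tolerances before handing in.

```bash
python3 - <<'E'
from h import *
import pickle
c,s=pickle.load(open("fin.pkl","rb"))
A=lambda p:np.array(p,float)/2.5+[319.5,159.5]
def loc(w,o,a):
    a=np.radians(a); d=w[:2]-np.array(o); return np.round([d@[np.cos(a),np.sin(a)],d@[-np.sin(a),np.cos(a)]],4)
w=px2w(c,A([(53,101),(92,221)]),.038); print("spoon",loc(w.mean(0),(.5206,-.0176),21.5),np.linalg.norm(w[0]-w[1]))
for n,p in(("jarA",(376,42)),("jarB",(415,95))):
    print(n,loc(px2w(c,A([p]),.138)[0],(.5985,-.3222),40.5))
print("tea",loc(px2w(c,A([(237,155)]),.047)[0],(.557,-.1632),24),"match",loc(px2w(c,A([(205,91)]),.047)[0],(.557,-.1632),24))
E
```

```text
spoon [0.0011 0.0046] 0.1297317211635434
jarA [0.0312 0.0028]
jarB [-0.031   0.0095]
tea [-0.0382 -0.0011] match [0.0347 0.0003]
```

```bash
python3 - <<'E'
from h import *
import pickle
c,s=pickle.load(open("fin.pkl","rb")); i=c["image"][160:225,440:515].astype(int)
m=((i[...,1]-i[...,0]>25)&(i[...,1]-i[...,2]>-5)).astype(np.uint8)
n,l,st,ce=cv2.connectedComponentsWithStats(cv2.morphologyEx(m,cv2.MORPH_OPEN,np.ones((2,2),np.uint8)))
for k in range(1,n):
    if st[k][4]>50:
        p=st[k][:2]+(st[k][2:4]-1)/2+[440,160]; w=px2w(c,[p],.138)[0]; d=w[:2]-[.5985,-.3222]; a=np.radians(40.5)
        print(st[k],p,np.round([d@[np.cos(a),np.sin(a)],d@[-np.sin(a),np.cos(a)]],4))
E
```

```text
[ 22   7  18  18 210] [470.5 175.5] [0.0317 0.0004]
[ 42  29  18  17 186] [490.5 197. ] [-0.0379 -0.0001]
```

Both jars measure within about 4 mm of their pocket centres. Handing in.

```bash
python3 -c "
from plant import robot
print(robot.close_job())"
```

```text
the job is handed in; nothing more can be done
None
```

I handed the job in at about 40 s: by the last pictures both jars, the matchbox, the tea light and the teaspoon are in their trays within tolerance and the timer and cup look untouched, though the hand-in returned no verdict.

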